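# Clear the punched panel, cap the antenna sockets and zero the field meter

### The arm

A 7-joint arm with a two-finger parallel gripper is mounted at the origin on the work surface. World frame = base frame: x ahead of the robot, y to its left, z up, the work surface at z = 0. Lengths are in m, angles in rad, forces in N, time in s.
With the tool pointing down it reaches from about 0.4 to 0.85 m from the base axis. Payload 10.4 kg.
Tool frame: the origin (TCP) lies at the very end of the fingers, on their centre line; the grasp point (between the pads) lies 19 mm behind it; z points along the fingers, y is the line along which they close (so a half turn about z gives the same grasp; the last joint's range is limited). The gripper opens to 85 mm and grips with 20 to 120 N. Pads are 22 mm wide; open, the fingers measure 114 mm over their backs; the gripper's body (76 mm by 85 mm) begins 54 mm behind the grasp point. The pads swing forward as they close: fully open they stand 13 mm farther back than shut.
Start: joints at [1.164, 0.332, -0.065, 1.46, 0.022, 1.35, -0.088], TCP at [0.234, -0.58, 0.231] pointing down, gripper open.
Joint ranges: [-2.6, 2.6], [-0.5, 2.12], [-1.47, 1.34], [0.16, 2.42], [-1.27, 4.41], [0.06, 2.06], [-2.6, 2.6]. Speed limits (rad/s): [2.22, 2.22, 2.79, 2.79, 3.14, 3.14, 3.14].

### API

Orientations are given as a unit quaternion [x, y, z, w].
In Python, from workcell import * gives the robot as it stands. The module is installed in compiled form; this text tells all that it offers.
- The arm moves only by the tool carry_out, never from a script. Its argument "motion" is a list of rows, each an object with "xyz": the shift along the tool's x, y, z in m, a list of three; "angular": the turn, a rotation vector about the tool's x, y, z in degrees, a list of three. A call has 1 to 12 rows; each row is the pose to reach, as a shift and turn from the pose commanded when the call began, along the tool's axes at that moment; what a row does not reach only later rows make up. A row lasts 1/10 s, in which the tool goes at most 50 mm and 8.59 degrees, less where a joint would pass 70% of its speed; a pose out of reach is approached as far as the arm can. A call with a gripper value outside its range is refused whole. "hand" is the opening, from 0 (shut) to 1 (fully open), set as the call begins (left out, the last holds). The fingers move at their own pace and stop on an object; "grip_force" is the grip in N (left out, the last holds). Time passes only in rows, so rows that repeat a pose let the fingers close. It gives the time, the measured TCP pose, the force, the opening and the grip force at its end, in the units of the state.
- get_obs(): the state, without advancing time (a new reading comes with each control period).
- camera(name): name is "scene" or "top" or "wrist"; returns a dict with "img" (400x640x3 uint8, red, green, blue), "fx", "fy", "cx", "cy" (pixels), "extrinsics" (4x4, takes a point from camera to world coordinates). Camera axes: x right, y up, looking along -z (the intrinsics and any distortion apply to the point x, -y, -z); pixel columns grow to the right and rows downward; lengths in m; the calibration is good to about 2 mm. A picture is of the moment at which its call begins. There is no depth.
- hand_in(): hands the job in; it is judged then, once.
The state is a dict: "clock": time; "joint_pos": joint angles; "joint_velocities": joint speeds; "tau": joint torques, N m; "position": TCP position; "ee_rot": TCP orientation; "ft_force": force on the tool from outside, world axes, zero at the start; "torque": the same for the moment, N m; "grip_width": opening from 0.0 (shut) to 1.0 (fully open); "grasp_force": force on a finger pad.
Only numpy, scipy, OpenCV 4.12 (cv2) and the standard library are available. Lean on these libraries where they do the work, as an engineer would, in place of code of your own. Each camera call takes 0.05 s, during which the arm holds its last target. There are 200 camera calls.

### The job

Get the radio desk ready for measuring. First push all the loose steel slugs off the white panel into its yellow catch tray with the orange-handled scraper block, never touching a slug with the fingers, and set the scraper back down flat on the rubber mat. Then screw the red, the blue and the yellow antenna cap fully home (clockwise), and only after that turn the meter's bezel until its red pointer rests on the green zero mark; leave everything else on the desk where it is.

Things in the scene. Friction and masses are not known exactly. Their poses are not given: they have to be found in the camera images.
- panel: fixed grey chassis; white top at z = 50 mm spans x 0 to 190, y -80 to 80 mm, with a blue rim 8 mm high, 10 mm thick along both sides and the far end; open at x = 0, where a yellow catch tray joins on (x -100 to 0, 190 mm wide, walls 34 mm high, floor 3 mm). Origin on the desk (z = 0) below the middle of the open edge; x points from the tray to the closed end
- mat: black rubber mat, fixed to the desk, 160 mm (x) by 120 mm (y), 4 mm thick; origin at the centre of its underside
- scraper: scraper block: black base 100 mm (x, the blade's length) by 48 mm (y), 14 mm high, with an orange grip ridge on top 80 mm (x) by 24 mm (y, the width to grasp) reaching from 14 to 52 mm high; 150 g; origin at the centre of its underside, z up
- cap_a_top (a point): centre of the top face of the red screw cap, a knurled cylinder 40 mm across and 34 mm high over a brass collar (52 mm across) on a grey box module 90 mm square and 38 mm high (fixed). A white line on the cap's top points along the point's x axis
- cap_a (a joint): turn of the red cap: 0 = fully home (its white line then points to the white mark on the module), positive = unscrewed, counter-clockwise seen from above; the stop is at 0; the cap sinks 1.5 mm per rad as it is screwed on clockwise
- cap_b_top (a point): centre of the top face of the blue screw cap, otherwise like the red one, on its own module
- cap_b (a joint): turn of the blue cap, as for the red one
- cap_c_top (a point): centre of the top face of the yellow screw cap, otherwise like the red one, on its own module
- cap_c (a joint): turn of the yellow cap, as for the red one
- meter: field meter, fixed: black box 120 mm square, 38 mm high, with a round white scale (112 mm across, top at 41 mm); the zero mark is a green bar 8 mm wide on the scale's edge in the direction of the body's x axis; origin at the centre of its underside
- bezel_top (a point): centre of the top face of the meter's bezel, a grey knurled knob 50 mm across and 32 mm high, starting 2 mm above the scale; a red pointer fixed to it runs over the scale and along its top, along the point's x axis
- bezel (a joint): turn of the bezel: 0 = the red pointer on the green zero mark, positive = pointer counter-clockwise of it seen from above; it turns freely past zero (range -0.9 to 2.8) and stays where it is left
- slug0: round dark steel punching slug, 23 mm across, 5 mm thick, origin at the centre of its underside; may be absent
- slug1: square dark steel punching slug, 21 mm square, 5 mm thick, origin at the centre of its underside; may be absent
- slug2: round dark steel punching slug, 23 mm across, 5 mm thick, origin at the centre of its underside; may be absent
- slug3: square dark steel punching slug, 21 mm square, 5 mm thick, origin at the centre of its underside; may be absent
- slug4: round dark steel punching slug, 23 mm across, 5 mm thick, origin at the centre of its underside; may be absent
- adaptor: bystander to be left alone: small brass adaptor standing upright, 26 mm across, 28 mm high; origin at the centre of its underside
- driver: bystander to be left alone: screwdriver lying down, 160 mm long, yellow handle; origin at the centre of its underside
- tape: bystander to be left alone: roll of black tape lying flat, 76 mm across, 20 mm high; origin at the centre of its underside
- handset: bystander to be left alone: black two-way handset lying flat, 55 by 115 mm, 34 mm high; origin at the centre of its underside
- mug: bystander to be left alone: blue mug, 76 mm across, 72 mm high; origin at the centre of its underside
- battery: bystander to be left alone: grey battery pack with an orange band, 50 by 75 mm, 26 mm high; origin at the centre of its underside
Not all that is in view belongs to the job. Leave any brown look-alike of the meter alone.

How it is judged:
On the way, in this order (a step that is already met when the one before it is completed fails the run):
1. all slugs lie in the catch tray (x of slug0 in the frame of panel between -0.105 and 0.003 m and y of slug0 in the frame of panel between -0.096 and 0.096 m and z of each of slug0, slug1, slug2, slug3, slug4 in the frame of panel below 0.04 m and x of slug1 in the frame of panel between -0.105 and 0.003 m and y of slug1 in the frame of panel between -0.096 and 0.096 m and x of slug2 in the frame of panel between -0.105 and 0.003 m and y of slug2 in the frame of panel between -0.096 and 0.096 m and x of slug3 in the frame of panel between -0.105 and 0.003 m and y of slug3 in the frame of panel between -0.096 and 0.096 m and x of slug4 in the frame of panel between -0.105 and 0.003 m and y of slug4 in the frame of panel between -0.096 and 0.096 m), for 0.2 s.
2. the scraper stands released and flat on the rubber mat (x of scraper in the frame of mat between -0.075 and 0.075 m and y of scraper in the frame of mat between -0.055 and 0.055 m and z of scraper in the frame of mat below 0.01 m and angle between scraper's own z axis and vertical below 0.12 rad and contact force between the fingers and scraper below 0.2 N and linear speed of scraper below 0.03 m/s), for 0.2 s.
3. all three caps are screwed home (value of joint each of cap_a, cap_b, cap_c below 0.15 rad), for 0.2 s.
4. the bezel's pointer rests on the zero mark (value of joint bezel between -0.09 and 0.09 rad and velocity of joint bezel between -0.1 and 0.1 rad/s), for 0.3 s.
At the end, for the whole second after the job is handed in: every slug lies in the catch tray (below 40 mm, inside its walls); the scraper stands flat and released with its centre on the rubber mat; all three caps are within 0.15 rad of fully home; the pointer is within 0.09 rad (5 degrees) of the zero mark (all of step 1 and all of step 2 and all of step 3 and value of joint bezel between -0.09 and 0.09 rad); the robot touches nothing.
It fails at once if a finger touches a slug (contact force between the fingers and slug0 above 0.5 N or contact force between the fingers and slug1 above 0.5 N or contact force between the fingers and slug2 above 0.5 N or contact force between the fingers and slug3 above 0.5 N or contact force between the fingers and slug4 above 0.5 N).
It fails at once if a bystander is moved by more than 30 mm (distance of any of adaptor, driver, tape, handset, mug, battery from where it was at the start of the episode above 0.03 m).
Of slug0, slug1, slug2, slug3, slug4 only 3 to 5 are there at a start; the rules pass over those that are not, and their reading is None.
At some moment in a run one of scraper may be knocked a few centimetres aside while the robot is not near it.
Once in a run the grip may slacken for a moment while it holds something.
It also fails if it takes over 192 s, if anything falls off the work surface, if the arm or the gripper's body presses on something with over 40 N, if the wrist force passes 120 N, or if a joint passes its speed limit or range.

## Working session

There is one attempt and no reset: what is moved stays moved. The work goes in short steps, Python scripts to look and compute and a tool call to move; the robot and the scene stay as the last step left them, time stands still between calls to the robot, and variables do not carry over. Pictures are saved under pics/ and viewed, at most 14 in all, crops included, and the job is handed in when it is done.

Besides the shell and the picture viewer there is one more tool, called after "Emit:" as a command line: name --argument value ..., lists and objects as JSON in quotes. carry_out: Moves the arm, as the interface text tells. Its arguments: {"type":"object","properties":{"motion":{"type":"array"},"hand":{"type":"number"},"grip_force":{"type":"number"}},"required":["motion"]}

```bash
mkdir -p pics; cat > h.py <<'E'
from workcell import *
import numpy as np, cv2
from scipy.spatial.transform import Rotation as R
def snap(n,f):
    c=camera(n); cv2.imwrite('pics/'+f+'.png',c['img'][:,:,::-1]); np.savez('pics/'+f+'.npz',**c); return c
def load(f): return dict(np.load('pics/'+f+'.npz'))
def ray(c,u,v,z):
    E=c['extrinsics']; d=E[:3,:3]@np.array([(u-c['cx'])/c['fx'],-(v-c['cy'])/c['fy'],-1.]); o=E[:3,3]
    return o+d*(z-o[2])/d[2]
def proj(c,p):
    E=c['extrinsics']; q=E[:3,:3].T@(np.array(p)-E[:3,3]); return c['cx']+c['fx']*q[0]/-q[2], c['cy']-c['fy']*q[1]/-q[2]
E
python3 - <<'E'
from h import *
for n in('top','scene'):
    c=snap(n,n+'0'); print(n,{k:c[k] for k in c if k!='img'})
o=get_obs(); print(o)
E
```

```text
top {'fx': 362.10511515588814, 'fy': 362.10511515588814, 'cx': 322.5292846235293, 'cy': 200.73696721561132, 'extrinsics': array([[-0.00407098,  0.99240907, -0.12291326,  0.40907163],
       [-0.99979074, -0.00650344, -0.01939533, -0.05451402],
       [-0.02004746,  0.12280858,  0.99222787,  1.11190691],
       [ 0.        ,  0.        ,  0.        ,  1.        ]])}
scene {'fx': 408.2715675274565, 'fy': 408.2715675274565, 'cx': 326.7200436084784, 'cy': 202.40442059874275, 'extrinsics': array([[ 0.42876523, -0.56577868,  0.70431162,  1.50558646],
       [ 0.90328224,  0.28189377, -0.32344566, -0.49031245],
       [-0.0155424 ,  0.77487443,  0.63192409,  0.93631881],
       [ 0.        ,  0.        ,  0.        ,  1.        ]])}
{'clock': 0.1, 'joint_pos': array([ 1.16441043,  0.33281501, -0.06469852,  1.46084919,  0.02159429,
        1.34989155, -0.08852692]), 'joint_velocities': array([ 0.00065253, -0.00048887, -0.00019085, -0.0016402 , -0.00205187,
       -0.00019349, -0.00062976]), 'tau': array([ 1.15215753e-03, -6.26749992e+01,  4.92128881e-02, -3.92426419e+01,
        1.63474091e-02,  7.04261867e-03,  9.02163515e-05]), 'position': array([ 0.23389587, -0.57922803,  0.23059541]), 'ee_rot': array([ 9.81645783e-01,  1.90712233e-01, -1.46094806e-04, -6.16917490e-04]), 'ft_force': array([ 0.12116651,  0.26797214, -0.0343793 ]), 'torque': array([ 0.01695755, -0.03061558, -0.01784028]), 'grasp_force': 0.0, 'grip_width': 1.0013225636604226}
```

View pics/top0.png

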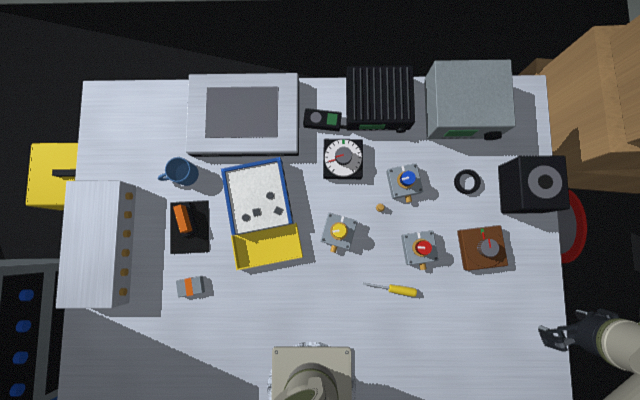

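View pics/scene0.png

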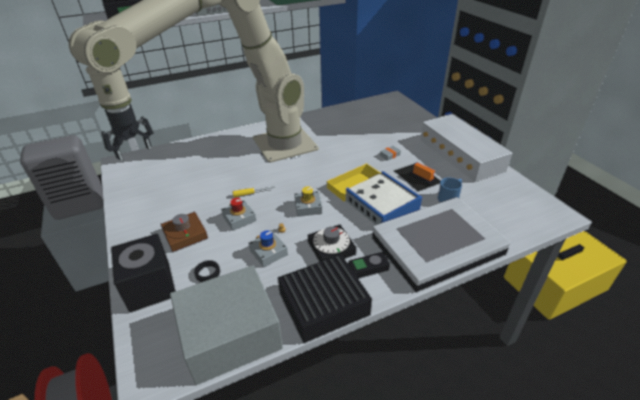

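The top view shows the scraper at about (183,220) on the mat, and the panel at (257,200) with 4 slugs and its tray towards the robot. The caps are yellow (340,231), red (424,247) and blue (407,178), and the meter is at (343,158). The brown look-alike is at (484,247).

```bash
python3 - <<'E'
from h import *
c=load('top0'); im=c['img'][:,:,::-1].copy()
def up(x0,y0,x1,y1,s): return cv2.resize(im[y0:y1,x0:x1],None,fx=s,fy=s,interpolation=cv2.INTER_CUBIC)
a=up(160,150,310,280,4); b=up(310,125,450,275,4)
cv2.imwrite('pics/c1.png',a);cv2.imwrite('pics/c2.png',b)
hsv=cv2.cvtColor(im,cv2.COLOR_BGR2HSV)
def comp(name,lo,hi,z,box,amin=12):
    m=cv2.inRange(hsv,np.array(lo),np.array(hi)); k=np.zeros_like(m); x0,y0,x1,y1=box; k[y0:y1,x0:x1]=m[y0:y1,x0:x1]
    n,l,s,ce=cv2.connectedComponentsWithStats(k)
    for i in range(1,n):
        if s[i,4]>=amin:
            r=cv2.minAreaRect(np.argwhere(l==i)[:,::-1].astype(np.float32))
            P=np.array([ray(c,*q,z)[:2] for q in cv2.boxPoints(r)])
            print(name,s[i,4],ce[i].round(1),ray(c,*ce[i],z).round(4)[:2],'corners',P.round(3).tolist())
comp('orange',(5,150,100),(17,255,255),.056,(170,195,210,250))
comp('mat',(0,0,0),(180,255,60),.004,(165,195,215,260),100)
comp('blue rim',(100,150,40),(125,255,255),.058,(215,150,300,240),100)
comp('traycol',(22,120,60),(35,255,255),.034,(225,215,310,280),100)
comp('slug',(0,0,0),(180,255,110),.055,(225,170,285,228),8)
comp('red',(0,150,80),(5,255,255),.085,(405,230,440,262))
comp('blue',(100,150,80),(125,255,255),.085,(395,165,420,190))
comp('yellow',(22,150,80),(33,255,255),.085,(325,218,355,242))
E
```

```text
orange 235 [180.1 218.3] [0.4906 0.3858] corners [[0.526, 0.411], [0.533, 0.387], [0.456, 0.361], [0.449, 0.385]]
mat 1548 [191.2 229. ] [0.4613 0.3716] corners [[0.549, 0.438], [0.548, 0.323], [0.388, 0.317], [0.388, 0.431]]
blue rim 560 [254.2 186.5] [0.5835 0.1681] corners [[0.641, 0.272], [0.673, 0.092], [0.476, 0.055], [0.445, 0.232]]
traycol 2312 [266.4 246.4] [0.4074 0.1334] corners [[0.439, 0.244], [0.477, 0.045], [0.377, 0.025], [0.339, 0.222]]
slug 77 [229.5 194.6] [0.56   0.2417] corners [[0.465, 0.255], [0.635, 0.257], [0.634, 0.227], [0.464, 0.226]]
slug 17 [283.6 173.8] [0.6214 0.0817] corners [[0.633, 0.087], [0.634, 0.081], [0.604, 0.075], [0.603, 0.08]]
slug 41 [269.9 195.3] [0.5571 0.1217] corners [[0.557, 0.135], [0.57, 0.122], [0.557, 0.108], [0.543, 0.121]]
slug 45 [278.  210.4] [0.5121 0.097 ] corners [[0.508, 0.11], [0.524, 0.104], [0.516, 0.084], [0.5, 0.091]]
slug 47 [256.3 211.9] [0.5082 0.161 ] corners [[0.517, 0.171], [0.517, 0.15], [0.499, 0.15], [0.499, 0.171]]
slug 42 [245.6 217.3] [0.4926 0.1925] corners [[0.502, 0.203], [0.502, 0.183], [0.484, 0.182], [0.485, 0.203]]
slug 15 [278.2 226.2] [0.4658 0.0961] corners [[0.464, 0.114], [0.47, 0.079], [0.468, 0.079], [0.461, 0.114]]
red 136 [424.5 247.4] [ 0.403  -0.3191] corners [[0.421, -0.299], [0.421, -0.338], [0.385, -0.337], [0.385, -0.298]]
blue 133 [408.1 177.6] [ 0.6015 -0.2802] corners [[0.599, -0.25], [0.63, -0.281], [0.603, -0.306], [0.573, -0.275]]
yellow 149 [339.5 229.9] [ 0.4528 -0.082 ] corners [[0.473, -0.061], [0.472, -0.101], [0.433, -0.1], [0.433, -0.061]]
```

View pics/c1.png

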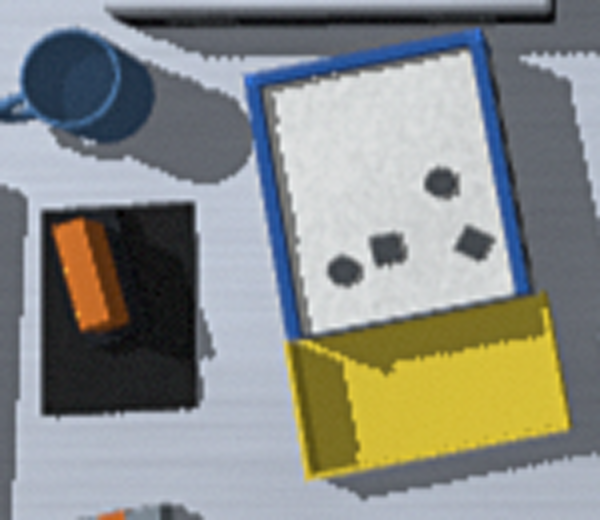

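View pics/c2.png

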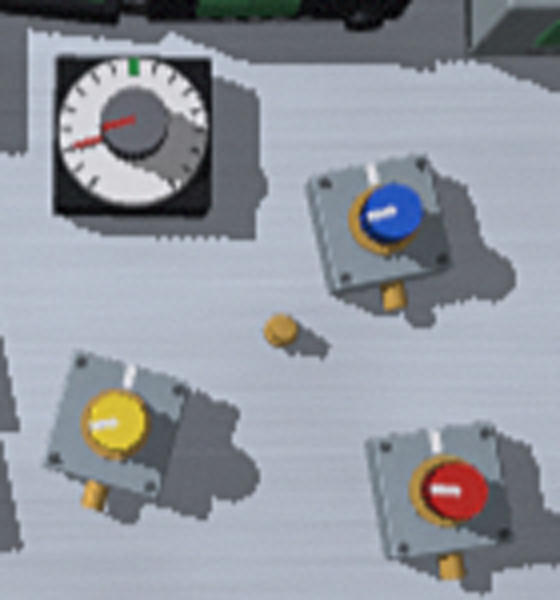

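The crops show four slugs, two round and two square, all within 0.03–0.11 m of the open edge. The scraper ridge's lit top runs from about (173,205) to (187,232) in full-image pixels. All three caps' lines sit about 90° CCW of their marks. The meter pointer is about 100° CCW of the green mark.

```bash
cat >> h.py <<'E'
def go(x,y,z,psi,o=None):
    """shift in tool frame and z turn (deg) to reach a tool-down pose with tool x at world yaw psi(deg)"""
    o=o or get_obs(); Rt=R.from_quat(o['ee_rot']); a=np.radians(psi)
    T=R.from_matrix(np.array([[np.cos(a),np.sin(a),0],[np.sin(a),-np.cos(a),0],[0,0,-1]]))
    print('shift',Rt.inv().apply(np.array([x,y,z])-o['position']).round(4).tolist(),'turn',(Rt.inv()*T).as_rotvec(degrees=True).round(2).tolist())
def st():
    o=get_obs(); X=R.from_quat(o['ee_rot']).as_matrix()[:,0]
    print('t',round(o['clock'],1),'p',o['position'].round(4),'psi',round(np.degrees(np.arctan2(X[1],X[0])),1),'q',o['joint_pos'].round(2),'F',o['ft_force'].round(1),'T',o['torque'].round(2),'w',round(o['grip_width'],3),'g',round(o['grasp_force'],1))
PO=np.array([.459,.144]); PY=.193
def pan(x,y):
    c,s=np.cos(PY),np.sin(PY); return PO+np.array([c*x-s*y,s*x+c*y])
def inpan(p):
    c,s=np.cos(PY),np.sin(PY); d=np.array(p[:2])-PO; return np.array([c*d[0]+s*d[1],-s*d[0]+c*d[1]])
E
python3 - <<'E'
from h import *
c=load('top0'); hsv=cv2.cvtColor(c['img'],cv2.COLOR_RGB2HSV)
s=hsv[195:240,165:200]; m=(s[...,1]>150)&(s[...,0]<20)
v=s[...,2][m]; print(np.histogram(v,bins=10))
for t in (190,200,215):
    k=np.argwhere(m&(s[...,2]>t))[:,::-1].astype(np.float32)+[165,195]
    r=cv2.minAreaRect(k.astype(np.float32)); P=[ray(c,*q,.056)[:2].round(3).tolist() for q in cv2.boxPoints(r)]; print(t,len(k),ray(c,*r[0],.056)[:2],P)
# cap angles
for n,z,tip,mk,base in [('y',.082,None,None,None)]: pass
st(); go(.5,-.1,.3,100); go(.49,.386,.3,197)
E
```

```text
(array([  1,   0,  14,  89,  40,  16,   9,  13, 160,  18]), array([  4. ,  26.7,  49.4,  72.1,  94.8, 117.5, 140.2, 162.9, 185.6,
       208.3, 231. ]))
190 177 [0.49142377 0.38655901] [[0.525, 0.408], [0.53, 0.388], [0.458, 0.365], [0.453, 0.385]]
200 96 [0.49064027 0.38644405] [[0.523, 0.407], [0.529, 0.388], [0.458, 0.366], [0.453, 0.385]]
215 2 [0.47818041 0.39296664] [[0.462, 0.388], [0.462, 0.388], [0.494, 0.398], [0.494, 0.398]]
t 0.1 p [ 0.2339 -0.5792  0.2306] psi 22.0 q [ 1.16  0.33 -0.06  1.46  0.02  1.35 -0.09] F [ 0.1  0.3 -0. ] T [ 0.02 -0.03 -0.02] w 1.001 g 0.0
shift [0.4262, -0.3448, -0.069] turn [-0.06, -0.05, -78.01]
shift [0.5989, -0.7992, -0.0684] turn [-0.01, -0.11, -175.01]
```

Emit:
carry_out --motion '[{"xyz":[0.426,-0.345,-0.07],"angular":[0,0,-78]},{"xyz":[0.426,-0.345,-0.07],"angular":[0,0,-78]},{"xyz":[0.426,-0.345,-0.07],"angular":[0,0,-78]},{"xyz":[0.426,-0.345,-0.07],"angular":[0,0,-78]},{"xyz":[0.426,-0.345,-0.07],"angular":[0,0,-78]},{"xyz":[0.426,-0.345,-0.07],"angular":[0,0,-78]},{"xyz":[0.426,-0.345,-0.07],"angular":[0,0,-78]},{"xyz":[0.426,-0.345,-0.07],"angular":[0,0,-78]},{"xyz":[0.426,-0.345,-0.07],"angular":[0,0,-78]},{"xyz":[0.426,-0.345,-0.07],"angular":[0,0,-78]},{"xyz":[0.426,-0.345,-0.07],"angular":[0,0,-78]},{"xyz":[0.426,-0.345,-0.07],"angular":[0,0,-78]}]' --hand 1

```text
clock: 1.3
position: [0.5021, -0.093, 0.3021]
ee_rot: [0.639, 0.769, 0.001, 0.0]
ft_force: [-0.2, -0.2, 0.4]
grip_width: 1.0
grasp_force: 0.0
```

```bash
python3 - <<'E'
from h import *
st(); go(.491,.3865,.20,197)
E
```

```text
t 1.3 p [ 0.5021 -0.093   0.3021] psi 100.5 q [ 0.67  0.09 -0.6   1.62  0.05  1.45  0.24] F [-0.2 -0.2  0.4] T [-0.04  0.03 -0.03] w 1.0 g 0.0
shift [0.4733, 0.0766, 0.103] turn [0.18, 0.04, -96.46]
```

Emit:
carry_out --motion '[{"xyz":[0.473,0.077,0.03],"angular":[0,0,-96.5]},{"xyz":[0.473,0.077,0.03],"angular":[0,0,-96.5]},{"xyz":[0.473,0.077,0.03],"angular":[0,0,-96.5]},{"xyz":[0.473,0.077,0.03],"angular":[0,0,-96.5]},{"xyz":[0.473,0.077,0.03],"angular":[0,0,-96.5]},{"xyz":[0.473,0.077,0.03],"angular":[0,0,-96.5]},{"xyz":[0.473,0.077,0.03],"angular":[0,0,-96.5]},{"xyz":[0.473,0.077,0.103],"angular":[0,0,-96.5]},{"xyz":[0.473,0.077,0.103],"angular":[0,0,-96.5]},{"xyz":[0.473,0.077,0.103],"angular":[0,0,-96.5]},{"xyz":[0.473,0.077,0.103],"angular":[0,0,-96.5]},{"xyz":[0.473,0.077,0.103],"angular":[0,0,-96.5]}]'

```text
clock: 2.5
position: [0.4922, 0.3803, 0.1961]
ee_rot: [-0.148, 0.989, -0.0, -0.002]
ft_force: [0.8, -0.3, 0.7]
grip_width: 0.999
grasp_force: 0.0
```

```bash
python3 - <<'E'
from h import *
c=snap('wrist','w1'); hsv=cv2.cvtColor(c['img'],cv2.COLOR_RGB2HSV)
m=cv2.inRange(hsv,np.array((4,140,170)),np.array((20,255,255)))
n,l,s,ce=cv2.connectedComponentsWithStats(m); i=1+np.argmax(s[1:,4]); r=cv2.minAreaRect(np.argwhere(l==i)[:,::-1].astype(np.float32))
P=np.array([ray(c,*q,.056)[:2] for q in cv2.boxPoints(r)]); print(s[i,4],P.round(4).tolist(),P.mean(0)); 
st()
E
```

```text
1571 [[0.4582, 0.3637], [0.4517, 0.3849], [0.5251, 0.4086], [0.5321, 0.3857]] [0.49177602 0.38572212]
t 2.5 p [0.4929 0.3795 0.1968] psi -163.2 q [-0.    0.54 -1.01  1.47  0.46  1.38  0.83] F [-0.  -0.6 -0.7] T [ 0.   -0.01 -0.07] w 0.997 g 0.0
```

View pics/w1.png

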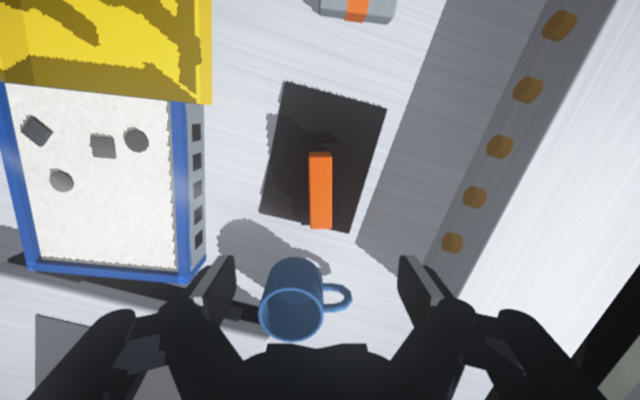

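The wrist view shows the scraper ridge centred at about (320,190), lengthwise between the fingers. The mug at (293,300) is clear of it. I'll go down and grasp.

```bash
python3 - <<'E'
from h import *
go(.492,.3857,.025,197.2)
c=load('w1'); im=c['img']; g=cv2.cvtColor(im,cv2.COLOR_RGB2GRAY)
m=cv2.inRange(g,0,135); m[:,:15]=0; m[:,165:]=0; m[:100]=0; m[250:]=0
n,l,s,ce=cv2.connectedComponentsWithStats(m)
for i in range(1,n):
    if 150<s[i,4]<1500: print(s[i],ce[i].round(),inpan(ray(c,*ce[i],.0525)).round(4))
# mat corners & panel inner from clicks
print([ray(c,*q,.004)[:2].round(3).tolist() for q in((287,81),(386,108),(350,234),(260,213))])
print([inpan(ray(c,*q,.058)).round(3).tolist() for q in((27,270),(182,283),(172,101),(8,84))])
E
```

```text
shift [-0.0013, 0.0062, 0.1718] turn [-0.0, -0.15, -0.37]
[ 21 116  32  30 555] [ 36. 130.] [ 0.0438 -0.0563]
[125 129  23  23 401] [136. 140.] [0.0429 0.0418]
[ 91 135  24  23 457] [103. 146.] [0.0523 0.0077]
[  15  137   24  113 1356] [ 23. 211.] [ 0.1319 -0.0869]
[ 51 170  22  17 223] [ 62. 177.] [ 0.0896 -0.0382]
[[0.393, 0.318], [0.387, 0.432], [0.546, 0.444], [0.552, 0.325]]
[[0.202, -0.091], [0.201, 0.084], [0.002, 0.082], [0.003, -0.068]]
```

Emit:
carry_out --motion '[{"xyz":[-0.001,0.006,0.05],"angular":[0,0,-0.4]},{"xyz":[-0.001,0.006,0.09],"angular":[0,0,-0.4]},{"xyz":[-0.001,0.006,0.12],"angular":[0,0,-0.4]},{"xyz":[-0.001,0.006,0.145],"angular":[0,0,-0.4]},{"xyz":[-0.001,0.006,0.16],"angular":[0,0,-0.4]},{"xyz":[-0.001,0.006,0.172],"angular":[0,0,-0.4]},{"xyz":[-0.001,0.006,0.172],"angular":[0,0,-0.4]},{"xyz":[-0.001,0.006,0.172],"angular":[0,0,-0.4]}]'

```text
clock: 3.35
position: [0.4933, 0.3855, 0.0272]
ee_rot: [-0.147, 0.989, 0.0, 0.0]
ft_force: [0.3, -0.2, -0.1]
grip_width: 0.997
grasp_force: 0.0
```

Emit:
carry_out --motion '[{"xyz":[0,0,0],"angular":[0,0,0]},{"xyz":[0,0,0],"angular":[0,0,0]},{"xyz":[0,0,0],"angular":[0,0,0]},{"xyz":[0,0,0],"angular":[0,0,0]},{"xyz":[0,0,0],"angular":[0,0,0]},{"xyz":[0,0,0],"angular":[0,0,0]},{"xyz":[0,0,0],"angular":[0,0,0]},{"xyz":[0,0,0],"angular":[0,0,0]}]' --hand 0 --grip_force 70

```text
clock: 4.15
position: [0.4931, 0.3853, 0.0267]
ee_rot: [-0.147, 0.989, 0.0, 0.0]
ft_force: [-0.5, -0.9, 5.9]
grip_width: 0.27
grasp_force: 69.4
```

```bash
python3 - <<'E'
from h import *
st(); p=pan(.138,.028); print(p); go(*p,.12,101.1)
E
```

```text
t 4.2 p [0.4931 0.3853 0.0267] psi -163.1 q [-0.07  0.71 -0.9   1.62  0.61  1.11  0.73] F [-0.5 -0.9  5.9] T [-0.08  0.14  0.08] w 0.27 g 69.4
[0.58906727 0.19794909]
shift [-0.0375, -0.2071, -0.0933] turn [0.04, 0.02, 95.79]
```

Emit:
carry_out --motion '[{"xyz":[0,0,-0.02],"angular":[0,0,0]},{"xyz":[0,0,-0.05],"angular":[0,0,0]},{"xyz":[0,0,-0.08],"angular":[0,0,0]},{"xyz":[0,0,-0.093],"angular":[0,0,0]},{"xyz":[-0.004,-0.02,-0.093],"angular":[0,0,8]},{"xyz":[-0.008,-0.045,-0.093],"angular":[0,0,16]},{"xyz":[-0.013,-0.07,-0.093],"angular":[0,0,24]},{"xyz":[-0.018,-0.1,-0.093],"angular":[0,0,32]},{"xyz":[-0.023,-0.13,-0.093],"angular":[0,0,40]},{"xyz":[-0.029,-0.16,-0.093],"angular":[0,0,48]},{"xyz":[-0.034,-0.19,-0.093],"angular":[0,0,56]},{"xyz":[-0.0375,-0.207,-0.093],"angular":[0,0,64]}]'

```text
clock: 5.35
position: [0.5899, 0.1946, 0.119]
ee_rot: [0.404, 0.915, -0.001, 0.0]
ft_force: [0.4, 0.3, -1.8]
grip_width: 0.268
grasp_force: 68.8
```

```bash
python3 - <<'E'
from h import *
st(); p=pan(.138,.028); print(p); go(*p,.12,101.1)
E
```

```text
t 5.3 p [0.5899 0.1946 0.119 ] psi 132.4 q [ 0.16  0.51 -0.73  1.57  0.36  1.2   0.1 ] F [ 0.4  0.3 -1.8] T [-0.02  0.01 -0.  ] w 0.268 g 68.8
[0.58906727 0.19794909]
shift [0.0031, 0.0017, -0.001] turn [-0.06, 0.07, 31.29]
```

Emit:
carry_out --motion '[{"xyz":[0.003,0.002,0],"angular":[0,0,8]},{"xyz":[0.003,0.002,0],"angular":[0,0,16]},{"xyz":[0.003,0.002,0],"angular":[0,0,24]},{"xyz":[0.003,0.002,0],"angular":[0,0,31.3]},{"xyz":[0.003,0.002,0],"angular":[0,0,31.3]},{"xyz":[0.003,0.002,0],"angular":[0,0,31.3]}]'

```text
clock: 5.95
position: [0.5881, 0.2015, 0.1192]
ee_rot: [0.631, 0.776, -0.0, -0.0]
ft_force: [-0.5, -0.1, -1.1]
grip_width: 0.272
grasp_force: 68.7
```

```bash
python3 - <<'E'
from h import *
p=pan(.138,.028); st(); go(*p,.0735,101.1); c=snap('wrist','w2')
E
```

```text
t 6.0 p [0.5881 0.2015 0.1192] psi 101.8 q [ 0.08  0.48 -0.63  1.58  0.3   1.18 -0.41] F [-0.5 -0.1 -1.1] T [ 0.02 -0.01  0.03] w 0.272 g 68.7
shift [-0.0036, 0.0002, 0.0457] turn [-0.02, 0.02, 0.72]
```

View pics/w2.png

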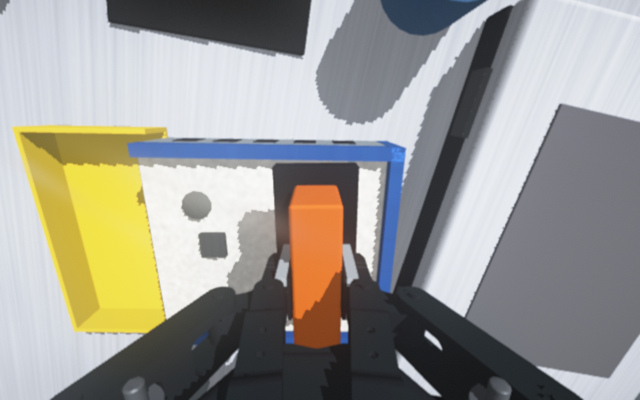

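The blade is held straight over the panel, inside the rim, with the slugs ahead of it at (196,205) and (213,245). Next I lower it.

Emit:
carry_out --motion '[{"xyz":[-0.004,0,0.015],"angular":[0,0,0.7]},{"xyz":[-0.004,0,0.03],"angular":[0,0,0.7]},{"xyz":[-0.004,0,0.04],"angular":[0,0,0.7]},{"xyz":[-0.004,0,0.0445],"angular":[0,0,0.7]},{"xyz":[-0.004,0,0.0445],"angular":[0,0,0.7]},{"xyz":[-0.004,0,0.0445],"angular":[0,0,0.7]}]'

```text
clock: 6.6
position: [0.589, 0.1968, 0.0743]
ee_rot: [0.637, 0.771, -0.001, 0.0]
ft_force: [-0.3, -3.1, -3.1]
grip_width: 0.269
grasp_force: 68.5
```

```bash
python3 - <<'E'
from h import *
st();print(inpan(get_obs()['position'])); go(*pan(-.012,.028),.074,101.1); go(*pan(-.012,.028),.12,101.1)
E
```

```text
t 6.6 p [0.589  0.1968 0.0743] psi 100.9 q [ 0.07  0.53 -0.61  1.62  0.33  1.1  -0.43] F [-0.3 -3.1 -3.1] T [-0.95  0.03 -0.03] w 0.269 g 68.5
[0.13775344 0.0269209 ]
shift [0.0006, -0.1498, 0.0005] turn [-0.05, 0.05, -0.22]
shift [0.0006, -0.1498, -0.0455] turn [-0.05, 0.05, -0.22]
```

A side force and torque suggest the blade end is rubbing the left rim, so I'll shift it away.

Emit:
carry_out --motion '[{"xyz":[-0.003,0,0],"angular":[0,0,0]},{"xyz":[-0.006,0,0],"angular":[0,0,0]},{"xyz":[-0.006,0,0],"angular":[0,0,0]},{"xyz":[-0.006,0,0],"angular":[0,0,0]}]'

```text
clock: 7.0
position: [0.5904, 0.1918, 0.075]
ee_rot: [0.637, 0.771, 0.0, 0.0]
ft_force: [-0.8, 0.5, -0.7]
grip_width: 0.268
grasp_force: 68.6
```

```bash
python3 - <<'E'
from h import *
st();print(inpan(get_obs()['position'])); snap('scene','s2'); c=snap('wrist','w3')
a=c['img'][100:400,80:480,::-1]; b=load('s2')['img'][140:240,300:480,::-1]
cv2.imwrite('pics/w3c.png',np.hstack([a,cv2.resize(b,(400,300))]))
E
```

```text
t 7.0 p [0.5904 0.1918 0.075 ] psi 100.9 q [ 0.08  0.53 -0.61  1.62  0.33  1.1  -0.42] F [-0.8  0.5 -0.7] T [0.03 0.04 0.05] w 0.268 g 68.6
[0.13814505 0.02173823]
```

View pics/w3c.png

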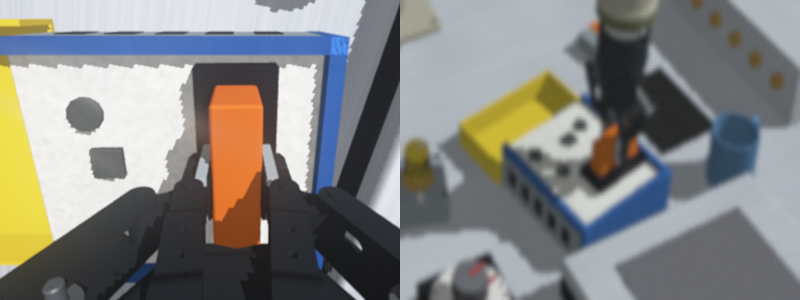

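The blade is now free of the rim. Sweeping.

Emit:
carry_out --motion '[{"xyz":[0,-0.01,0.0005],"angular":[0,0,0]},{"xyz":[0,-0.025,0.0007],"angular":[0,0,0]},{"xyz":[0,-0.04,0.0007],"angular":[0,0,0]},{"xyz":[0,-0.055,0.0007],"angular":[0,0,0]},{"xyz":[0,-0.07,0.0007],"angular":[0,0,0]},{"xyz":[0,-0.085,0.0007],"angular":[0,0,0]},{"xyz":[0,-0.1,0.0007],"angular":[0,0,0]},{"xyz":[0,-0.115,0.0007],"angular":[0,0,0]},{"xyz":[0,-0.13,0.0007],"angular":[0,0,0]},{"xyz":[0,-0.145,0.0007],"angular":[0,0,0]},{"xyz":[0,-0.158,0.0007],"angular":[0,0,0]},{"xyz":[0,-0.158,0.0007],"angular":[0,0,0]}]'

```text
clock: 8.3
position: [0.4333, 0.1613, 0.0739]
ee_rot: [0.637, 0.771, -0.001, 0.0]
ft_force: [0.5, -0.9, -1.0]
grip_width: 0.271
grasp_force: 68.8
```

```bash
python3 - <<'E'
from h import *
st();print(inpan(get_obs()['position'])); go(*pan(.138,-.032),.12,101.1); go(*pan(.138,-.032),.0743,101.1)
E
```

```text
t 8.3 p [0.4333 0.1613 0.0739] psi 100.9 q [ 0.21  0.21 -0.71  2.02  0.16  0.97 -0.39] F [ 0.5 -0.9 -1. ] T [-0.03 -0.02 -0.01] w 0.271 g 68.8
[-0.02187284  0.02192727]
shift [-0.0536, 0.16, -0.0461] turn [-0.04, 0.08, -0.17]
shift [-0.0536, 0.16, -0.0004] turn [-0.04, 0.08, -0.17]
```

Emit:
carry_out --motion '[{"xyz":[0,0,-0.02],"angular":[0,0,0]},{"xyz":[-0.01,0.01,-0.04],"angular":[0,0,0]},{"xyz":[-0.03,0.05,-0.04],"angular":[0,0,0]},{"xyz":[-0.051,0.09,-0.04],"angular":[0,0,0]},{"xyz":[-0.051,0.13,-0.04],"angular":[0,0,0]},{"xyz":[-0.051,0.16,-0.04],"angular":[0,0,0]},{"xyz":[-0.051,0.16,-0.04],"angular":[0,0,0]},{"xyz":[-0.051,0.16,-0.03],"angular":[0,0,0]},{"xyz":[-0.051,0.16,-0.015],"angular":[0,0,0]},{"xyz":[-0.051,0.16,-0.005],"angular":[0,0,0]},{"xyz":[-0.051,0.16,0],"angular":[0,0,0]},{"xyz":[-0.051,0.16,0],"angular":[0,0,0]}]'

```text
clock: 9.5
position: [0.6012, 0.1417, 0.0736]
ee_rot: [0.637, 0.771, -0.001, -0.0]
ft_force: [0.6, -0.5, -0.9]
grip_width: 0.269
grasp_force: 69.1
```

```bash
python3 - <<'E'
from h import *
st();print(inpan(get_obs()['position'])); go(*pan(-.022,-.03),.074,101.1)
E
```

```text
t 9.5 p [0.6012 0.1417 0.0736] psi 100.9 q [ 0.16  0.52 -0.6   1.63  0.32  1.1  -0.34] F [ 0.6 -0.5 -0.9] T [ 0.   -0.02  0.02] w 0.269 g 69.1
[ 0.13911429 -0.02954314]
shift [-0.0009, -0.1611, -0.0002] turn [-0.06, 0.03, -0.2]
```

Emit:
carry_out --motion '[{"xyz":[0,-0.01,0],"angular":[0,0,0]},{"xyz":[0,-0.025,0],"angular":[0,0,0]},{"xyz":[0,-0.04,0],"angular":[0,0,0]},{"xyz":[0,-0.055,0],"angular":[0,0,0]},{"xyz":[0,-0.07,0],"angular":[0,0,0]},{"xyz":[0,-0.085,0],"angular":[0,0,0]},{"xyz":[0,-0.1,0],"angular":[0,0,0]},{"xyz":[0,-0.115,0],"angular":[0,0,0]},{"xyz":[0,-0.13,0],"angular":[0,0,0]},{"xyz":[0,-0.145,0],"angular":[0,0,0]},{"xyz":[0,-0.16,0],"angular":[0,0,0]},{"xyz":[0,-0.16,0],"angular":[0,0,0]}]'

```text
clock: 10.7
position: [0.4428, 0.111, 0.0739]
ee_rot: [0.637, 0.771, -0.001, 0.0]
ft_force: [0.3, -0.2, -1.2]
grip_width: 0.271
grasp_force: 69.1
```

Emit:
carry_out --motion '[{"xyz":[0,0,-0.02],"angular":[0,0,0]},{"xyz":[0,0,-0.05],"angular":[0,0,0]},{"xyz":[0.03,0.0,-0.05],"angular":[0,0,0]},{"xyz":[0.07,0.0,-0.05],"angular":[0,0,0]},{"xyz":[0.11,0.0,-0.05],"angular":[0,0,0]},{"xyz":[0.15,0.0,-0.05],"angular":[0,0,0]},{"xyz":[0.19,0,-0.05],"angular":[0,0,0]},{"xyz":[0.22,0,-0.05],"angular":[0,0,0]},{"xyz":[0.22,0,-0.05],"angular":[0,0,0]}]'

```text
clock: 11.6
position: [0.4014, 0.3325, 0.1245]
ee_rot: [0.635, 0.773, 0.001, -0.001]
ft_force: [0.2, 0.6, -1.1]
grip_width: 0.27
grasp_force: 69.2
```

```bash
python3 - <<'E'
from h import *
st(); c=snap('top','t3'); im=c['img'][150:280,160:310,::-1]
s=load('scene0'); d=snap('scene','s3')['img'][140:240,300:480,::-1]
cv2.imwrite('pics/t3c.png',np.hstack([cv2.resize(im,(450,390),interpolation=cv2.INTER_CUBIC),cv2.resize(d,(350,390))]))
go(.472,.38,.05,180)
E
```

```text
t 11.6 p [0.4014 0.3325 0.1245] psi 101.2 q [-0.04  0.3  -0.83  1.83  0.24  1.12 -0.77] F [ 0.2  0.6 -1.1] T [-0.03  0.04  0.  ] w 0.27 g 69.2
shift [0.0377, 0.0775, 0.0739] turn [-0.0, -0.01, -79.03]
```

View pics/t3c.png

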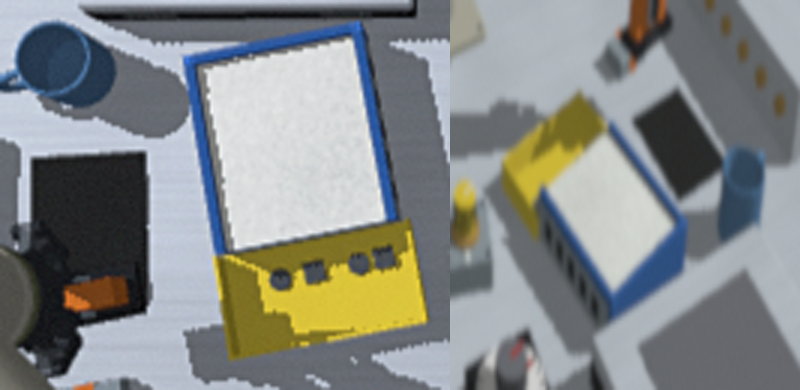

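All four slugs lie in the tray and the panel is clear. Now I put the scraper back on the mat.

Emit:
carry_out --motion '[{"xyz":[0.02,0.04,0],"angular":[0,0,-8]},{"xyz":[0.038,0.077,0],"angular":[0,0,-16]},{"xyz":[0.038,0.077,0],"angular":[0,0,-24]},{"xyz":[0.038,0.077,0],"angular":[0,0,-32]},{"xyz":[0.038,0.077,0],"angular":[0,0,-40]},{"xyz":[0.038,0.077,0],"angular":[0,0,-48]},{"xyz":[0.038,0.077,0.01],"angular":[0,0,-56]},{"xyz":[0.038,0.077,0.03],"angular":[0,0,-64]},{"xyz":[0.038,0.077,0.05],"angular":[0,0,-72]},{"xyz":[0.038,0.077,0.07],"angular":[0,0,-79]},{"xyz":[0.038,0.077,0.074],"angular":[0,0,-79]},{"xyz":[0.038,0.077,0.074],"angular":[0,0,-79]}]'

```text
clock: 12.9
position: [0.4721, 0.3784, 0.0497]
ee_rot: [0.004, 1.0, -0.001, -0.0]
ft_force: [0.6, 0.9, 0.0]
grip_width: 0.268
grasp_force: 69.3
```

```bash
python3 - <<'E'
from h import *
st();go(.472,.38,.027,180)
E
```

```text
t 12.9 p [0.4721 0.3784 0.0497] psi 179.6 q [-0.02  0.67 -0.97  1.66  0.6   1.14  0.41] F [0.6 0.9 0. ] T [0.   0.02 0.01] w 0.268 g 69.3
shift [0.0001, 0.0017, 0.0227] turn [-0.06, -0.04, -0.4]
```

Emit:
carry_out --motion '[{"xyz":[0,0.001,0.01],"angular":[0,0,0]},{"xyz":[0,0.001,0.018],"angular":[0,0,0]},{"xyz":[0,0.001,0.023],"angular":[0,0,0]},{"xyz":[0,0.001,0.023],"angular":[0,0,0]},{"xyz":[0,0.001,0.023],"angular":[0,0,0]}]'

```text
clock: 13.4
position: [0.4717, 0.3807, 0.027]
ee_rot: [0.001, 1.0, -0.0, 0.0]
ft_force: [0.5, 0.0, -1.0]
grip_width: 0.269
grasp_force: 69.3
```

Emit:
carry_out --motion '[{"xyz":[0,0,0],"angular":[0,0,0]},{"xyz":[0,0,0],"angular":[0,0,0]},{"xyz":[0,0,0],"angular":[0,0,0]},{"xyz":[0,0,0],"angular":[0,0,0]},{"xyz":[0,0,0],"angular":[0,0,0]},{"xyz":[0,0,-0.02],"angular":[0,0,0]},{"xyz":[0,0,-0.05],"angular":[0,0,0]},{"xyz":[0,0,-0.1],"angular":[0,0,0]},{"xyz":[0,0,-0.15],"angular":[0,0,0]},{"xyz":[0,0,-0.2],"angular":[0,0,0]},{"xyz":[0,0,-0.22],"angular":[0,0,0]},{"xyz":[0,0,-0.22],"angular":[0,0,0]}]' --hand 1

```text
clock: 14.6
position: [0.472, 0.3822, 0.2523]
ee_rot: [0.001, 1.0, 0.002, 0.003]
ft_force: [-0.5, -0.4, -0.3]
grip_width: 1.003
grasp_force: 0.0
```

```bash
python3 - <<'E'
from h import *
st();c=snap('wrist','w4'); go(.452,-.082,.2,80)
E
```

```text
t 14.6 p [0.472  0.3822 0.2523] psi 179.9 q [ 0.04  0.49 -1.1   1.44  0.43  1.46  0.52] F [-0.5 -0.4 -0.3] T [-0.07  0.04  0.01] w 1.003 g 0.0
shift [0.0191, -0.4635, 0.0488] turn [0.22, 0.03, 99.91]
```

View pics/w4.png

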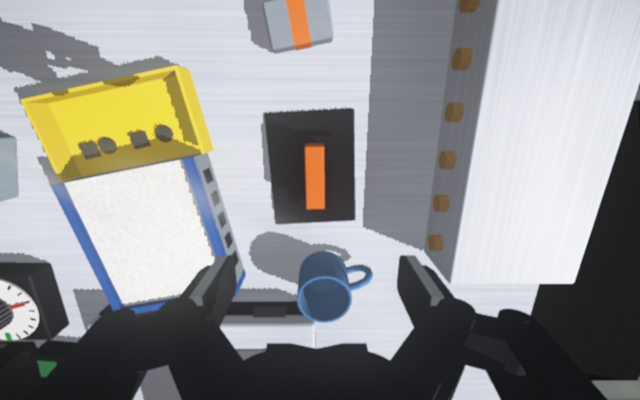

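The scraper stands at the mat centre (ridge at (315,175)) and the slugs are in the tray. On to the yellow cap.

Emit:
carry_out --motion '[{"xyz":[0.019,-0.463,0],"angular":[0,0,40]},{"xyz":[0.019,-0.463,0],"angular":[0,0,40]},{"xyz":[0.019,-0.463,0],"angular":[0,0,40]},{"xyz":[0.019,-0.463,0],"angular":[0,0,40]},{"xyz":[0.019,-0.463,0.0],"angular":[0,0,40]},{"xyz":[0.019,-0.463,0.02],"angular":[0,0,40]},{"xyz":[0.019,-0.463,0.03],"angular":[0,0,40]},{"xyz":[0.019,-0.463,0.049],"angular":[0,0,40]},{"xyz":[0.019,-0.463,0.049],"angular":[0,0,40]},{"xyz":[0.019,-0.463,0.049],"angular":[0,0,40]},{"xyz":[0.019,-0.463,0.049],"angular":[0,0,40]},{"xyz":[0.019,-0.463,0.049],"angular":[0,0,40]}]'

```text
clock: 15.85
position: [0.4514, -0.0817, 0.1977]
ee_rot: [0.343, 0.939, 0.0, -0.001]
ft_force: [-0.4, 0.1, 0.1]
grip_width: 1.006
grasp_force: 0.0
```

```bash
python3 - <<'E'
from h import *
st();c=snap('wrist','w5'); hsv=cv2.cvtColor(c['img'],cv2.COLOR_RGB2HSV)
m=cv2.inRange(hsv,np.array((23,130,60)),np.array((35,255,255)))
n,l,s,ce=cv2.connectedComponentsWithStats(m)
for i in range(1,n):
    if s[i,4]>100: print(s[i],ce[i].round(1),ray(c,*ce[i],.085)[:2].round(4))
E
```

```text
t 15.8 p [ 0.4514 -0.0817  0.1977] psi 139.9 q [ 0.9   0.04 -0.82  1.89  0.03  1.23  0.94] F [-0.4  0.1  0.1] T [-0.03  0.02 -0.03] w 1.006 g 0.0
[  349     0   181   131 11027] [426.9  50.3] [0.4116 0.0713]
[  70  150   64   45 1218] [100. 174.] [ 0.3026 -0.2169]
[ 297  176   41   44 1186] [316.3 199.4] [ 0.4505 -0.0796]
```

View pics/w5.png

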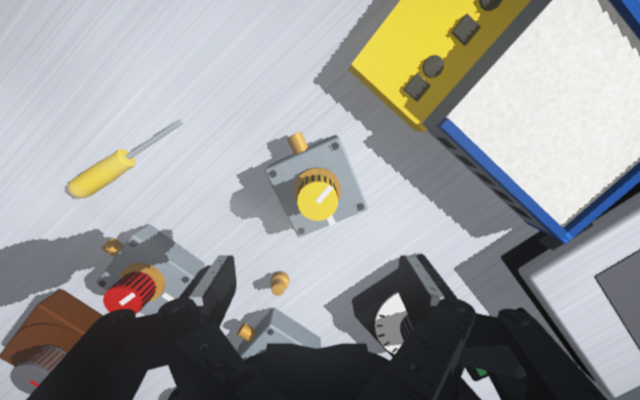

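The wrist view shows the yellow cap's top at about (318,200) with its line pointing up-right and the mark at (332,220). The fingers straddle it.

```bash
python3 - <<'E'
from h import *
a=load('top0');b=load('w5')
for z in(.07,.075,.08,.085,.09,.095): print(z,ray(a,339.2,230.2,z)[:2].round(4),ray(b,318,200.5,z)[:2].round(4), 'diam',np.linalg.norm(ray(b,297,199.4,z)-ray(b,338,199.4,z)).round(4))
c=b
L=[ray(c,*q,.082)[:2] for q in((318,201),(332,187))]; M=[ray(c,*q,.038)[:2] for q in((329,213),(336,224))]
f=lambda p:np.degrees(np.arctan2(*(p[1]-p[0])[::-1])); print('line',f(L),'mark',f(M)); C=ray(c,318,200.5,.082)[:2]
print('mark from centre',f([C,M[1]])); go(.452,-.0805,.06,137)
E
```

```text
0.07 [ 0.4527 -0.0816] [ 0.456  -0.0819] diam 0.0414
0.075 [ 0.4525 -0.0815] [ 0.4548 -0.0809] diam 0.0406
0.08 [ 0.4523 -0.0814] [ 0.4536 -0.08  ] diam 0.0399
0.085 [ 0.452  -0.0812] [ 0.4524 -0.079 ] diam 0.0391
0.09 [ 0.4518 -0.0811] [ 0.4513 -0.078 ] diam 0.0383
0.095 [ 0.4516 -0.081 ] [ 0.4501 -0.0771] diam 0.0376
line 96.21349472500587 mark -8.563429541949672
mark from centre -13.203349779596275
shift [0.0001, 0.0006, 0.1381] turn [0.01, -0.03, 2.97]
```

Emit:
carry_out --motion '[{"xyz":[0,0.001,0.05],"angular":[0,0,0]},{"xyz":[0,0.001,0.08],"angular":[0,0,0]},{"xyz":[0,0.001,0.11],"angular":[0,0,0]},{"xyz":[0,0.001,0.13],"angular":[0,0,0]},{"xyz":[0,0.001,0.14],"angular":[0,0,0]},{"xyz":[0,0.001,0.14],"angular":[0,0,0]}]'

```text
clock: 16.5
position: [0.4521, -0.0804, 0.0576]
ee_rot: [0.342, 0.94, 0.0, -0.001]
ft_force: [0.3, 0.1, 0.5]
grip_width: 1.0
grasp_force: 0.0
```

Emit:
carry_out --motion '[{"xyz":[0,0,0],"angular":[0,0,0]},{"xyz":[0,0,0],"angular":[0,0,0]},{"xyz":[0,0,0],"angular":[0,0,0]},{"xyz":[0,0,0],"angular":[0,0,0]},{"xyz":[0,0,0],"angular":[0,0,0]},{"xyz":[0,0,0],"angular":[0,0,0]}]' --hand 0 --grip_force 40

```text
clock: 17.1
position: [0.4529, -0.0819, 0.059]
ee_rot: [0.343, 0.939, -0.0, 0.001]
ft_force: [-3.0, 0.1, 7.8]
grip_width: 0.451
grasp_force: 40.3
```

Emit:
carry_out --motion '[{"xyz":[0,0,0.0002],"angular":[0,0,8]},{"xyz":[0,0,0.0004],"angular":[0,0,16]},{"xyz":[0,0,0.0006],"angular":[0,0,24]},{"xyz":[0,0,0.0008],"angular":[0,0,32]},{"xyz":[0,0,0.001],"angular":[0,0,40]},{"xyz":[0,0,0.0012],"angular":[0,0,48]},{"xyz":[0,0,0.0015],"angular":[0,0,56]},{"xyz":[0,0,0.0017],"angular":[0,0,64]},{"xyz":[0,0,0.0019],"angular":[0,0,72]},{"xyz":[0,0,0.0021],"angular":[0,0,80]},{"xyz":[0,0,0.0023],"angular":[0,0,88]},{"xyz":[0,0,0.0023],"angular":[0,0,88]}]'

```text
clock: 18.3
position: [0.4536, -0.0818, 0.0568]
ee_rot: [0.9, 0.436, 0.001, 0.001]
ft_force: [3.1, -1.9, 5.0]
grip_width: 0.451
grasp_force: 40.2
```

```bash
python3 - <<'E'
from h import *
st()
E
```

```text
t 18.3 p [ 0.4536 -0.0818  0.0568] psi 51.8 q [ 0.63  0.21 -0.59  2.05  0.15  0.92 -0.71] F [ 3.1 -1.9  5. ] T [-0.16 -0.54 -0.05] w 0.451 g 40.2
```

Emit:
carry_out --motion '[{"xyz":[0,0,0.0002],"angular":[0,0,6]},{"xyz":[0,0,0.0004],"angular":[0,0,12]},{"xyz":[0,0,0.0006],"angular":[0,0,18]},{"xyz":[0,0,0.0006],"angular":[0,0,22]},{"xyz":[0,0,0.0006],"angular":[0,0,24]}]'

```text
clock: 18.8
position: [0.4538, -0.082, 0.0562]
ee_rot: [0.97, 0.242, 0.001, 0.001]
ft_force: [3.2, -2.1, 3.7]
grip_width: 0.457
grasp_force: 40.3
```

```bash
python3 - <<'E'
from h import *
st()
E
```

```text
t 18.8 p [ 0.4538 -0.082   0.0562] psi 28.0 q [ 0.59  0.2  -0.55  2.05  0.13  0.92 -1.11] F [ 3.2 -2.1  3.7] T [-0.35 -0.7   0.05] w 0.457 g 40.3
```

Not clearly at the stop yet, so I'll turn a little further.

Emit:
carry_out --motion '[{"xyz":[0,0,0.0001],"angular":[0,0,3]},{"xyz":[0,0,0.0002],"angular":[0,0,6]},{"xyz":[0,0,0.0003],"angular":[0,0,9]},{"xyz":[0,0,0.0003],"angular":[0,0,9]}]'

```text
clock: 19.2
position: [0.4538, -0.0821, 0.056]
ee_rot: [0.986, 0.166, 0.001, 0.001]
ft_force: [2.0, -2.3, 5.0]
grip_width: 0.454
grasp_force: 40.4
```

```bash
python3 - <<'E'
from h import *
st()
E
```

```text
t 19.2 p [ 0.4538 -0.0821  0.056 ] psi 19.1 q [ 0.57  0.2  -0.53  2.05  0.13  0.92 -1.26] F [ 2.  -2.3  5. ] T [-0.48 -0.49  0.59] w 0.454 g 40.4
```

The torque rose to 0.59 N·m, so the cap is at the stop. Releasing, lifting and looking.

Emit:
carry_out --motion '[{"xyz":[0,0,0],"angular":[0,0,0]},{"xyz":[0,0,0],"angular":[0,0,0]},{"xyz":[0,0,0],"angular":[0,0,0]},{"xyz":[0,0,0],"angular":[0,0,0]},{"xyz":[0,0,-0.03],"angular":[0,0,0]},{"xyz":[0,0,-0.08],"angular":[0,0,0]},{"xyz":[0,0,-0.13],"angular":[0,0,0]},{"xyz":[0,0,-0.14],"angular":[0,0,0]},{"xyz":[0,0,-0.14],"angular":[0,0,0]}]' --hand 1

```text
clock: 20.1
position: [0.4534, -0.0818, 0.1965]
ee_rot: [0.986, 0.164, 0.002, 0.001]
ft_force: [0.2, -0.5, 0.2]
grip_width: 1.001
grasp_force: 0.0
```

```bash
python3 - <<'E'
from h import *
st(); c=snap('wrist','w6'); cv2.imwrite('pics/w6c.png',cv2.resize(c['img'][120:290,200:440,::-1],None,fx=2.5,fy=2.5)); go(.403,-.319,.2,98)
E
```

```text
t 20.1 p [ 0.4534 -0.0818  0.1965] psi 18.9 q [ 0.61  0.02 -0.54  1.9   0.01  1.22 -1.17] F [ 0.2 -0.5  0.2] T [-0.01  0.02  0.  ] w 1.001 g 0.0
shift [-0.1236, 0.2085, -0.0052] turn [0.04, 0.01, -79.1]
```

View pics/w6c.png

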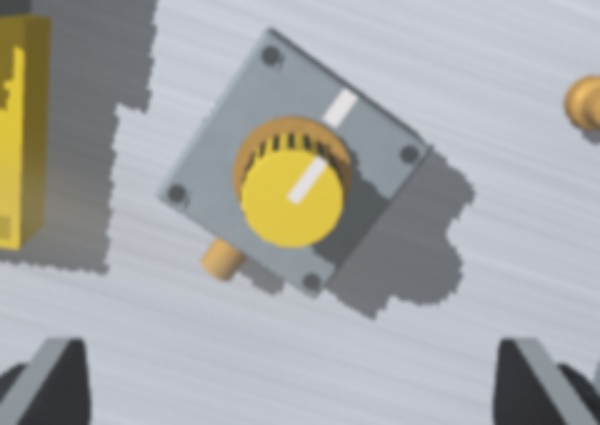

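The yellow cap's line (tip (320,160) in the crop) is parallel to the mark at (340,107), so it is home. On to the red cap.

Emit:
carry_out --motion '[{"xyz":[-0.124,0.2085,-0.005],"angular":[0,0,-79]},{"xyz":[-0.124,0.2085,-0.005],"angular":[0,0,-79]},{"xyz":[-0.124,0.2085,-0.005],"angular":[0,0,-79]},{"xyz":[-0.124,0.2085,-0.005],"angular":[0,0,-79]},{"xyz":[-0.124,0.2085,-0.005],"angular":[0,0,-79]},{"xyz":[-0.124,0.2085,-0.005],"angular":[0,0,-79]},{"xyz":[-0.124,0.2085,-0.005],"angular":[0,0,-79]},{"xyz":[-0.124,0.2085,-0.005],"angular":[0,0,-79]},{"xyz":[-0.124,0.2085,-0.005],"angular":[0,0,-79]},{"xyz":[-0.124,0.2085,-0.005],"angular":[0,0,-79]},{"xyz":[-0.124,0.2085,-0.005],"angular":[0,0,-79]},{"xyz":[-0.124,0.2085,-0.005],"angular":[0,0,-79]}]'

```text
clock: 21.35
position: [0.402, -0.3185, 0.1983]
ee_rot: [0.658, 0.753, -0.0, -0.001]
ft_force: [0.2, -0.8, -0.7]
grip_width: 1.002
grasp_force: 0.0
```

```bash
cat >> h.py <<'E'
def cap(c,hue,z=.079):
    """centre of a cap's top face: circle fit of the colour blob's bright top incl. its white line"""
    hsv=cv2.cvtColor(c['img'],cv2.COLOR_RGB2HSV); m=0
    for lo,hi in hue: m=m|cv2.inRange(hsv,np.array((lo,130,60)),np.array((hi,255,255)))
    n,l,s,ce=cv2.connectedComponentsWithStats(m); k=[i for i in range(1,n) if s[i,4]>300]
    for i in k: print('blob',s[i],ce[i].round(1),ray(c,*ce[i],z)[:2].round(4))
E
python3 - <<'E'
from h import *
st(); c=snap('wrist','w7'); cap(c,[(0,5),(174,180)]); cv2.imwrite('pics/w7c.png',cv2.resize(c['img'][100:300,180:460,::-1],None,fx=2.5,fy=2.5))
E
```

```text
t 21.4 p [ 0.402  -0.3185  0.1983] psi 97.7 q [ 0.91  0.13 -0.36  1.78  0.05  1.24  0.68] F [ 0.2 -0.8 -0.7] T [ 0.04 -0.03 -0.01] w 1.002 g 0.0
blob [ 298  177   40   45 1191] [317.6 201. ] [ 0.4035 -0.3193]
```

View pics/w7c.png

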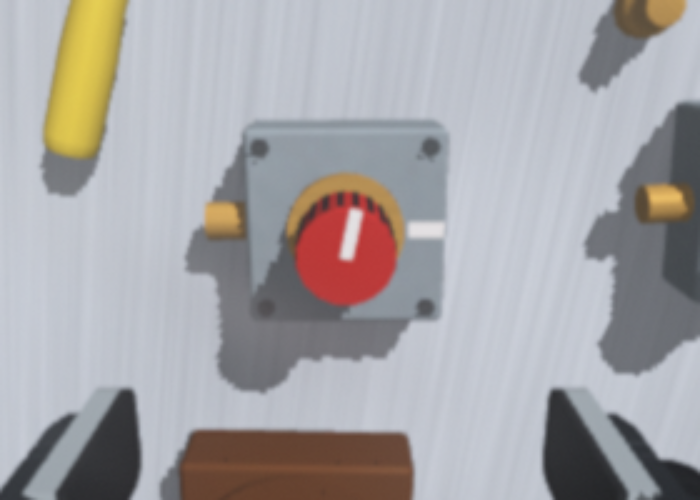

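The red cap's top is at (346,258) in the crop, with its line about 80° CCW of the mark. Gripping and turning.

Emit:
carry_out --motion '[{"xyz":[-0.0005,0.001,0.05],"angular":[0,0,0]},{"xyz":[-0.0005,0.001,0.08],"angular":[0,0,0]},{"xyz":[-0.0005,0.001,0.11],"angular":[0,0,0]},{"xyz":[-0.0005,0.001,0.13],"angular":[0,0,0]},{"xyz":[-0.0005,0.001,0.14],"angular":[0,0,0]},{"xyz":[-0.0005,0.001,0.14],"angular":[0,0,0]}]'

```text
clock: 22.0
position: [0.403, -0.3188, 0.0587]
ee_rot: [0.657, 0.754, -0.0, -0.001]
ft_force: [-0.3, -0.1, 0.1]
grip_width: 0.996
grasp_force: 0.0
```

Emit:
carry_out --motion '[{"xyz":[0,0,0],"angular":[0,0,0]},{"xyz":[0,0,0],"angular":[0,0,0]},{"xyz":[0,0,0],"angular":[0,0,0]},{"xyz":[0,0,0],"angular":[0,0,0]},{"xyz":[0,0,0],"angular":[0,0,0]},{"xyz":[0,0,0],"angular":[0,0,0]}]' --hand 0 --grip_force 40

```text
clock: 22.6
position: [0.4038, -0.3199, 0.0611]
ee_rot: [0.657, 0.754, -0.0, 0.001]
ft_force: [-2.5, 1.1, 7.1]
grip_width: 0.454
grasp_force: 39.6
```

Emit:
carry_out --motion '[{"xyz":[0,0,0.0002],"angular":[0,0,8]},{"xyz":[0,0,0.0004],"angular":[0,0,16]},{"xyz":[0,0,0.0006],"angular":[0,0,24]},{"xyz":[0,0,0.0008],"angular":[0,0,32]},{"xyz":[0,0,0.001],"angular":[0,0,40]},{"xyz":[0,0,0.0012],"angular":[0,0,48]},{"xyz":[0,0,0.0015],"angular":[0,0,56]},{"xyz":[0,0,0.0017],"angular":[0,0,64]},{"xyz":[0,0,0.0019],"angular":[0,0,72]},{"xyz":[0,0,0.002],"angular":[0,0,76]},{"xyz":[0,0,0.0021],"angular":[0,0,80]},{"xyz":[0,0,0.0021],"angular":[0,0,80]}]'

```text
clock: 23.8
position: [0.406, -0.3213, 0.0594]
ee_rot: [0.988, 0.155, 0.002, 0.003]
ft_force: [6.3, -6.4, -2.8]
grip_width: 0.45
grasp_force: 40.4
```

```bash
python3 - <<'E'
from h import *
st()
E
```

```text
t 23.8 p [ 0.406  -0.3213  0.0594] psi 17.8 q [ 0.72  0.27 -0.16  1.93  0.05  0.94 -0.72] F [ 6.3 -6.4 -2.8] T [-1.56 -1.4   0.6 ] w 0.45 g 40.4
```

Emit:
carry_out --motion '[{"xyz":[0,0,0],"angular":[0,0,4]},{"xyz":[0,0,0],"angular":[0,0,8]},{"xyz":[0,0,0],"angular":[0,0,8]}]'

```text
clock: 24.1
position: [0.4082, -0.321, 0.0598]
ee_rot: [0.996, 0.086, 0.004, 0.003]
ft_force: [15.0, -7.0, -7.2]
grip_width: 0.447
grasp_force: 41.2
```

```bash
python3 - <<'E'
from h import *
st()
E
```

```text
t 24.1 p [ 0.4082 -0.321   0.0598] psi 9.9 q [ 0.7   0.27 -0.14  1.93  0.05  0.94 -0.86] F [15.  -7.  -7.2] T [-1.51 -3.26  0.91] w 0.447 g 41.2
```

Emit:
carry_out --motion '[{"xyz":[0,0,0],"angular":[0,0,0]},{"xyz":[0,0,0],"angular":[0,0,0]},{"xyz":[0,0,0],"angular":[0,0,0]},{"xyz":[0,0,0],"angular":[0,0,0]},{"xyz":[0,0,-0.03],"angular":[0,0,0]},{"xyz":[0,0,-0.08],"angular":[0,0,0]},{"xyz":[0,0,-0.13],"angular":[0,0,0]},{"xyz":[0,0,-0.14],"angular":[0,0,0]},{"xyz":[0,0,-0.14],"angular":[0,0,0]}]' --hand 1

```text
clock: 25.0
position: [0.4045, -0.32, 0.1999]
ee_rot: [0.996, 0.086, 0.002, 0.001]
ft_force: [0.8, -0.0, 0.3]
grip_width: 0.998
grasp_force: 0.0
```

```bash
python3 - <<'E'
from h import *
st(); c=snap('wrist','w8'); cv2.imwrite('pics/w8c.png',cv2.resize(c['img'][120:290,200:440,::-1],None,fx=2.5,fy=2.5)); go(.6015,-.281,.2,110)
E
```

```text
t 25.0 p [ 0.4045 -0.32    0.1999] psi 9.9 q [ 0.71  0.12 -0.14  1.79  0.02  1.23 -0.83] F [ 0.8 -0.   0.3] T [0.03 0.01 0.05] w 0.998 g 0.0
shift [0.2016, -0.0039, -0.0022] turn [0.05, 0.01, -100.12]
```

View pics/w8c.png

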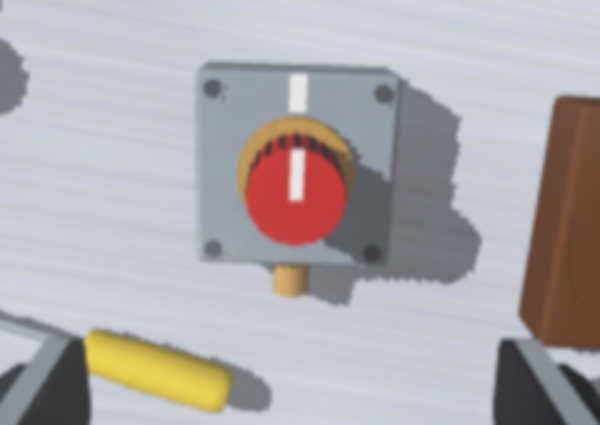

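The red cap's line and mark are in line (columns 297 and 299), so it is home. On to the blue cap.

Emit:
carry_out --motion '[{"xyz":[0.2015,-0.004,-0.002],"angular":[0,0,-100]},{"xyz":[0.2015,-0.004,-0.002],"angular":[0,0,-100]},{"xyz":[0.2015,-0.004,-0.002],"angular":[0,0,-100]},{"xyz":[0.2015,-0.004,-0.002],"angular":[0,0,-100]},{"xyz":[0.2015,-0.004,-0.002],"angular":[0,0,-100]},{"xyz":[0.2015,-0.004,-0.002],"angular":[0,0,-100]},{"xyz":[0.2015,-0.004,-0.002],"angular":[0,0,-100]},{"xyz":[0.2015,-0.004,-0.002],"angular":[0,0,-100]},{"xyz":[0.2015,-0.004,-0.002],"angular":[0,0,-100]},{"xyz":[0.2015,-0.004,-0.002],"angular":[0,0,-100]},{"xyz":[0.2015,-0.004,-0.002],"angular":[0,0,-100]},{"xyz":[0.2015,-0.004,-0.002],"angular":[0,0,-100]}]'

```text
clock: 26.25
position: [0.6005, -0.2803, 0.1968]
ee_rot: [0.572, 0.82, -0.0, -0.002]
ft_force: [0.7, 0.2, -0.5]
grip_width: 1.0
grasp_force: 0.0
```

```bash
python3 - <<'E'
from h import *
st(); c=snap('wrist','w9'); cap(c,[(100,125)]); cv2.imwrite('pics/w9c.png',cv2.resize(c['img'][100:300,180:460,::-1],None,fx=2.5,fy=2.5)); go(.602,-.281,.058,108)
E
```

```text
t 26.2 p [ 0.6005 -0.2803  0.1968] psi 110.2 q [ 0.69  0.47 -0.45  1.37  0.2   1.34  0.59] F [ 0.7  0.2 -0.5] T [-0.07 -0.01  0.01] w 1.0 g 0.0
blob [ 300  179   40   44 1167] [319.2 202.7] [ 0.6042 -0.2812]
shift [-0.0016, 0.0016, 0.1388] turn [-0.16, -0.17, 2.48]
```

View pics/w9c.png

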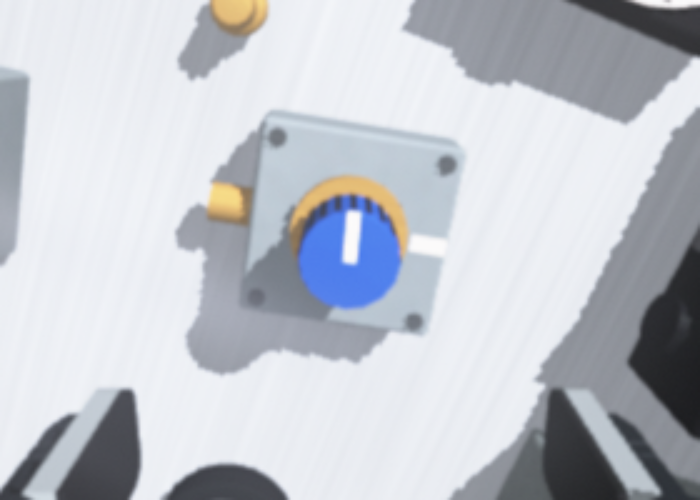

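The blue cap's line is about 94° CCW of the mark, with the top centre at (350,258) in the crop. Repeating the same grip and turn.

Emit:
carry_out --motion '[{"xyz":[-0.002,0.003,0.05],"angular":[0,0,0]},{"xyz":[-0.002,0.003,0.08],"angular":[0,0,0]},{"xyz":[-0.002,0.003,0.11],"angular":[0,0,0]},{"xyz":[-0.002,0.003,0.13],"angular":[0,0,0]},{"xyz":[-0.002,0.003,0.139],"angular":[0,0,0]},{"xyz":[-0.002,0.003,0.139],"angular":[0,0,0]}]'

```text
clock: 26.9
position: [0.6037, -0.281, 0.0584]
ee_rot: [0.575, 0.818, -0.0, -0.002]
ft_force: [1.1, 0.4, 1.4]
grip_width: 0.999
grasp_force: 0.0
```

Emit:
carry_out --motion '[{"xyz":[0,0,0],"angular":[0,0,0]},{"xyz":[0,0,0],"angular":[0,0,0]},{"xyz":[0,0,0],"angular":[0,0,0]},{"xyz":[0,0,0],"angular":[0,0,0]},{"xyz":[0,0,0],"angular":[0,0,0]},{"xyz":[0,0,0],"angular":[0,0,0]}]' --hand 0 --grip_force 40

```text
clock: 27.5
position: [0.6045, -0.2824, 0.0624]
ee_rot: [0.575, 0.818, -0.001, 0.0]
ft_force: [-6.8, 0.5, 9.7]
grip_width: 0.453
grasp_force: 39.1
```

Emit:
carry_out --motion '[{"xyz":[0,0,0.0002],"angular":[0,0,8]},{"xyz":[0,0,0.0004],"angular":[0,0,16]},{"xyz":[0,0,0.0006],"angular":[0,0,24]},{"xyz":[0,0,0.0008],"angular":[0,0,32]},{"xyz":[0,0,0.001],"angular":[0,0,40]},{"xyz":[0,0,0.0012],"angular":[0,0,48]},{"xyz":[0,0,0.0015],"angular":[0,0,56]},{"xyz":[0,0,0.0017],"angular":[0,0,64]},{"xyz":[0,0,0.0019],"angular":[0,0,72]},{"xyz":[0,0,0.0021],"angular":[0,0,80]},{"xyz":[0,0,0.0023],"angular":[0,0,88]},{"xyz":[0,0,0.0023],"angular":[0,0,88]}]'

```text
clock: 28.7
position: [0.6058, -0.2831, 0.0602]
ee_rot: [0.982, 0.188, 0.001, 0.002]
ft_force: [0.1, -3.9, 5.8]
grip_width: 0.454
grasp_force: 39.7
```

Emit:
carry_out --motion '[{"xyz":[0,0,0.0001],"angular":[0,0,4]},{"xyz":[0,0,0.0002],"angular":[0,0,8]},{"xyz":[0,0,0.0002],"angular":[0,0,10]},{"xyz":[0,0,0.0002],"angular":[0,0,10]}]'

```text
clock: 29.1
position: [0.6059, -0.2833, 0.0601]
ee_rot: [0.994, 0.106, 0.001, 0.002]
ft_force: [-0.8, -4.7, 6.0]
grip_width: 0.451
grasp_force: 39.8
```

```bash
python3 - <<'E'
from h import *
st()
E
```

```text
t 29.1 p [ 0.6059 -0.2833  0.0601] psi 12.1 q [ 0.43  0.56 -0.09  1.51  0.06  1.07 -1.03] F [-0.8 -4.7  6. ] T [-1.26 -0.04  1.01] w 0.451 g 39.8
```

The torque is 1.0 N·m, so the blue cap is at the stop. Release and check numerically, since the picture budget is used up.

Emit:
carry_out --motion '[{"xyz":[0,0,0],"angular":[0,0,0]},{"xyz":[0,0,0],"angular":[0,0,0]},{"xyz":[0,0,0],"angular":[0,0,0]},{"xyz":[0,0,0],"angular":[0,0,0]},{"xyz":[0,0,-0.03],"angular":[0,0,0]},{"xyz":[0,0,-0.08],"angular":[0,0,0]},{"xyz":[0,0,-0.13],"angular":[0,0,0]},{"xyz":[0,0,-0.14],"angular":[0,0,0]},{"xyz":[0,0,-0.14],"angular":[0,0,0]}]' --hand 1

```text
clock: 30.0
position: [0.606, -0.282, 0.2008]
ee_rot: [0.995, 0.104, 0.002, 0.001]
ft_force: [0.2, 0.6, -1.8]
grip_width: 1.0
grasp_force: 0.0
```

```bash
cat >> h.py <<'E'
def axis(c,m,z,pc=None):
    """world yaw (deg, mod 180) of an elongated mask cast on plane z, with its centre"""
    P=np.array([ray(c,u,v,z)[:2] for v,u in np.argwhere(m)]); d=np.linalg.svd(P-P.mean(0),full_matrices=False)[2][0]
    return np.degrees(np.arctan2(d[1],d[0]))%180,P.mean(0).round(4),len(P)
def linemark(c,hue,zt=.078,zm=.038):
    hsv=cv2.cvtColor(c['img'],cv2.COLOR_RGB2HSV); m=np.zeros(hsv.shape[:2],np.uint8)
    for lo,hi in hue: m|=cv2.inRange(hsv,np.array((lo,130,60)),np.array((hi,255,255)))
    n,l,s,ce=cv2.connectedComponentsWithStats(m)
    i=min((i for i in range(1,n) if s[i,4]>600),key=lambda i:np.hypot(ce[i][0]-320,ce[i][1]-200))
    k=np.zeros_like(m); cv2.fillConvexPoly(k,cv2.convexHull(np.argwhere(l==i)[:,::-1].astype(np.int32)),1)
    w=cv2.inRange(hsv,np.array((0,0,200)),np.array((180,60,255)))
    print('line',axis(c,(w>0)&(k>0),zt))
    n,l,s,cw=cv2.connectedComponentsWithStats(w)
    for j in range(1,n):
        if 60<s[j,4]<400 and np.hypot(*(cw[j]-ce[i]))<60 : print('mark?',axis(c,l==j,zm))
E
python3 - <<'E'
from h import *
st(); c=snap('wrist','w10')
print('red ref');linemark(load('w8'),[(0,5),(174,180)]); print('yel ref');linemark(load('w6'),[(23,35)]); print('blue before');linemark(load('w9'),[(100,125)])
print('blue');linemark(c,[(100,125)]); a=load('top0'); p=ray(a,343.3,155.5,.075); print(p); go(p[0],p[1],.2,90)
E
```

```text
t 30.0 p [ 0.606  -0.282   0.2008] psi 11.9 q [ 0.43  0.44 -0.09  1.38  0.04  1.32 -1.02] F [ 0.2  0.6 -1.8] T [ 0.03 -0.01  0.01] w 1.0 g 0.0
red ref
line (np.float64(6.767072997677474), array([ 0.4138, -0.3194]), 105)
mark? (np.float64(7.344874821410684), array([ 0.4396, -0.3158]), 101)
mark? (np.float64(6.767072997677445), array([ 0.4036, -0.3215]), 105)
yel ref
line (np.float64(164.0071962675313), array([ 0.4625, -0.0838]), 102)
mark? (np.float64(164.0092759045167), array([ 0.4879, -0.091 ]), 89)
mark? (np.float64(164.0071962675313), array([ 0.4527, -0.0882]), 102)
blue before
line (np.float64(105.89055391630154), array([ 0.6023, -0.2733]), 119)
mark? (np.float64(105.89055391630144), array([ 0.6066, -0.2835]), 119)
blue
line (np.float64(11.97537489267367), array([ 0.6142, -0.2799]), 103)
mark? (np.float64(11.247551337565142), array([ 0.64  , -0.2752]), 125)
mark? (np.float64(11.97537489267367), array([ 0.6041, -0.2823]), 103)
[ 0.67057804 -0.09561362  0.075     ]
shift [0.1025, -0.1684, -0.0018] turn [0.03, -0.01, -78.09]
```

All three caps are within 1° of their marks. On to the meter.

Emit:
carry_out --motion '[{"xyz":[0.1025,-0.168,-0.002],"angular":[0,0,-100]},{"xyz":[0.1025,-0.168,-0.002],"angular":[0,0,-100]},{"xyz":[0.1025,-0.168,-0.002],"angular":[0,0,-100]},{"xyz":[0.1025,-0.168,-0.002],"angular":[0,0,-100]},{"xyz":[0.1025,-0.168,-0.002],"angular":[0,0,-100]},{"xyz":[0.1025,-0.168,-0.002],"angular":[0,0,-100]},{"xyz":[0.1025,-0.168,-0.002],"angular":[0,0,-100]},{"xyz":[0.1025,-0.168,-0.002],"angular":[0,0,-100]},{"xyz":[0.1025,-0.168,-0.002],"angular":[0,0,-100]},{"xyz":[0.1025,-0.168,-0.002],"angular":[0,0,-100]},{"xyz":[0.1025,-0.168,-0.002],"angular":[0,0,-100]},{"xyz":[0.1025,-0.168,-0.002],"angular":[0,0,-100]}]'

```text
clock: 31.25
position: [0.6695, -0.0959, 0.1973]
ee_rot: [0.557, 0.83, -0.001, -0.002]
ft_force: [0.2, 0.0, 0.3]
grip_width: 0.997
grasp_force: 0.0
```

```bash
cat >> h.py <<'E'
def meter(c):
    hsv=cv2.cvtColor(c['img'],cv2.COLOR_RGB2HSV)
    red=cv2.inRange(hsv,np.array((0,120,80)),np.array((6,255,255)))|cv2.inRange(hsv,np.array((174,120,80)),np.array((180,255,255)))
    gr=cv2.inRange(hsv,np.array((50,90,60)),np.array((85,255,255)))
    for nm,m,z in(('red',red,.075),('green',gr,.041)):
        n,l,s,ce=cv2.connectedComponentsWithStats(m)
        for i in range(1,n):
            if s[i,4]>25: print(nm,s[i],ce[i].round(1),'top',axis(c,l==i,.075),'scale',axis(c,l==i,.043)[:2])
    w=cv2.inRange(hsv,np.array((0,0,150)),np.array((180,60,255))); n,l,s,ce=cv2.connectedComponentsWithStats(w)
    for i in range(1,n):
        if 1500<s[i,4]<15000: print('white',s[i],ce[i].round(1))
E
python3 - <<'E'
from h import *
st(); c=snap('wrist','w11'); meter(c); print('top'); meter(load('top0'))
E
```

```text
t 31.2 p [ 0.6695 -0.0959  0.1973] psi 112.3 q [ 0.38  0.5  -0.45  1.33  0.21  1.36  0.33] F [0.2 0.  0.3] T [-0.01 -0.01  0.04] w 0.997 g 0.0
red [323 151   5  20  58] [324.7 160.5] top (np.float64(105.55395400904791), array([ 0.6627, -0.0575]), 58) scale (np.float64(105.55395400904794), array([ 0.6653, -0.0617]))
red [320 177   7  24 100] [322.7 188.6] top (np.float64(105.23004401743033), array([ 0.6715, -0.0835]), 100) scale (np.float64(105.23004401743032), array([ 0.6752, -0.0909]))
red [   0  264   59   45 1476] [ 26.3 285.1] top (np.float64(53.71646052824346), array([ 0.4123, -0.3081]), 1476) scale (np.float64(53.71646052824349), array([ 0.3848, -0.3425]))
green [412 187  39  35 782] [431.  204.1] top (np.float64(172.85909174648543), array([ 0.777 , -0.0573]), 782) scale (np.float64(172.85909174648546), array([ 0.7935, -0.0615]))
green [355 205  13   9  60] [360.8 209. ] top (np.float64(178.87382373439544), array([ 0.7148, -0.0884]), 60) scale (np.float64(178.8738237343954), array([ 0.7238, -0.0963]))
green [352 256  29  62 193] [366.8 289.9] top (np.float64(91.7128200783111), 
[... 192 characters left out ...]
(np.float64(174.43273211623116), array([ 0.4642, -0.755 ]), 392) scale (np.float64(174.43273211623116), array([ 0.4659, -0.7766]))
red [416 241  16  14 153] [424.  247.3] top (np.float64(74.88583234935766), array([ 0.4031, -0.3205]), 153) scale (np.float64(74.88583234935774), array([ 0.4029, -0.3287]))
green [327 113  11  12 115] [331.5 118.7] top (np.float64(173.16388239820762), array([ 0.7828, -0.062 ]), 115) scale (np.float64(173.1638823982075), array([ 0.7943, -0.0622]))
green [444 130  34   6  66] [460.5 130.9] top (np.float64(93.14679489402414), array([ 0.7414, -0.4399]), 66) scale (np.float64(93.14679489402414), array([ 0.7517, -0.4518]))
white [ 228  163   60   70 2895] [257.2 197. ]
```

```bash
python3 - <<'E'
from h import *
a=load('top0')
for z in(0,.05,.1): print(z,[ray(a,*q,z)[:2].round(3).tolist() for q in((349,130),(347,68),(413,128))])
go(.6745,-.0955,.058,135)
E
```

```text
0 [[0.772, -0.118], [0.979, -0.114], [0.776, -0.319]]
0.05 [[0.756, -0.115], [0.954, -0.111], [0.76, -0.308]]
0.1 [[0.739, -0.112], [0.928, -0.108], [0.743, -0.296]]
shift [-0.0018, 0.0053, 0.1393] turn [-0.17, -0.17, -22.5]
```

Emit:
carry_out --motion '[{"xyz":[-0.002,0.005,0.03],"angular":[0,0,-8]},{"xyz":[-0.002,0.005,0.06],"angular":[0,0,-16]},{"xyz":[-0.002,0.005,0.09],"angular":[0,0,-22.5]},{"xyz":[-0.002,0.005,0.115],"angular":[0,0,-22.5]},{"xyz":[-0.002,0.005,0.13],"angular":[0,0,-22.5]},{"xyz":[-0.002,0.005,0.138],"angular":[0,0,-22.5]},{"xyz":[-0.002,0.005,0.138],"angular":[0,0,-22.5]}]'

```text
clock: 32.0
position: [0.6754, -0.0959, 0.0611]
ee_rot: [0.388, 0.922, -0.0, -0.001]
ft_force: [-0.5, -0.6, -0.1]
grip_width: 1.001
grasp_force: 0.0
```

Emit:
carry_out --motion '[{"xyz":[0,0,0],"angular":[0,0,0]},{"xyz":[0,0,0],"angular":[0,0,0]},{"xyz":[0,0,0],"angular":[0,0,0]},{"xyz":[0,0,0],"angular":[0,0,0]},{"xyz":[0,0,0],"angular":[0,0,0]},{"xyz":[0,0,0],"angular":[0,0,0]}]' --hand 0 --grip_force 40

```text
clock: 32.6
position: [0.6756, -0.0977, 0.0641]
ee_rot: [0.388, 0.922, -0.001, 0.0]
ft_force: [-9.2, -2.6, 10.2]
grip_width: 0.561
grasp_force: 40.1
```

```bash
python3 - <<'E'
from h import *
st()
E
```

```text
t 32.6 p [ 0.6756 -0.0977  0.0641] psi 134.3 q [ 0.41  0.63 -0.48  1.45  0.31  1.14  0.65] F [-9.2 -2.6 10.2] T [-0.68  1.79  0.08] w 0.561 g 40.1
```

Emit:
carry_out --motion '[{"xyz":[0,0,0],"angular":[0,0,8]},{"xyz":[0,0,0],"angular":[0,0,16]},{"xyz":[0,0,0],"angular":[0,0,24]},{"xyz":[0,0,0],"angular":[0,0,32]},{"xyz":[0,0,0],"angular":[0,0,40]},{"xyz":[0,0,0],"angular":[0,0,48]},{"xyz":[0,0,0],"angular":[0,0,56]},{"xyz":[0,0,0],"angular":[0,0,64]},{"xyz":[0,0,0],"angular":[0,0,72]},{"xyz":[0,0,0],"angular":[0,0,80]},{"xyz":[0,0,0],"angular":[0,0,88]},{"xyz":[0,0,0],"angular":[0,0,88]}]'

```text
clock: 33.8
position: [0.6744, -0.0977, 0.064]
ee_rot: [0.92, 0.391, -0.002, 0.0]
ft_force: [-13.7, -3.5, 13.4]
grip_width: 0.564
grasp_force: 40.5
```

Emit:
carry_out --motion '[{"xyz":[0,0,0],"angular":[0,0,8]},{"xyz":[0,0,0],"angular":[0,0,14]},{"xyz":[0,0,0],"angular":[0,0,18.5]},{"xyz":[0,0,0],"angular":[0,0,18.5]},{"xyz":[0,0,0],"angular":[0,0,18.5]}]'

```text
clock: 34.3
position: [0.6742, -0.0975, 0.064]
ee_rot: [0.971, 0.24, -0.002, 0.0]
ft_force: [-15.4, -3.3, 14.2]
grip_width: 0.563
grasp_force: 40.5
```

Emit:
carry_out --motion '[{"xyz":[0,0,0],"angular":[0,0,0]},{"xyz":[0,0,0],"angular":[0,0,0]},{"xyz":[0,0,0],"angular":[0,0,0]},{"xyz":[0,0,0],"angular":[0,0,0]},{"xyz":[0,0,-0.03],"angular":[0,0,0]},{"xyz":[0,0,-0.08],"angular":[0,0,0]},{"xyz":[0,0,-0.13],"angular":[0,0,0]},{"xyz":[0,0,-0.14],"angular":[0,0,0]},{"xyz":[0,0,-0.14],"angular":[0,0,0]}]' --hand 1

```text
clock: 35.2
position: [0.6773, -0.0961, 0.205]
ee_rot: [0.971, 0.241, 0.002, 0.001]
ft_force: [0.1, -0.3, -1.2]
grip_width: 1.002
grasp_force: 0.0
```

```bash
python3 - <<'E'
from h import *
st(); c=snap('wrist','w12'); meter(c)
E
```

```text
t 35.2 p [ 0.6773 -0.0961  0.205 ] psi 27.9 q [ 0.16  0.48 -0.13  1.32  0.06  1.34 -1.05] F [ 0.1 -0.3 -1.2] T [ 0.05 -0.01  0.  ] w 1.002 g 0.0
red [326 155  12  18  65] [331.8 163.4] top (np.float64(178.62822763616728), array([ 0.714 , -0.0929]), 65) scale (np.float64(178.62822763616728), array([ 0.7103, -0.097 ]))
red [315 177  15  23 102] [322. 188.] top (np.float64(178.81941801128622), array([ 0.6876, -0.0962]), 102) scale (np.float64(178.81941801128622), array([ 0.6809, -0.1006]))
green [ 323   47   42   48 1104] [343.4  70.5] top (np.float64(172.77878383525317), array([ 0.7913, -0.0621]), 1104) scale (np.float64(172.77878383525317), array([ 0.7967, -0.0626]))
green [396 135  69  38 256] [431.  153.4] top (np.float64(90.45037934278912), array([ 0.7675, -0.1735]), 256) scale (np.float64(90.4503793427891), array([ 0.7701, -0.187 ]))
green [334 146  10  10  52] [338.6 150.3] top (np.float64(176.48579242204676), array([ 0.7282, -0.0926]), 52) scale (np.float64(176.4857924220467), array([ 0.7261, -0.0966]))
white [    0     0   245   116 13690] [142.7  42.4]
white [ 322    0  107   83 4582] [375.8  26.2]
white [   0   27  133   70 2138] [47.8 61.4]
white [  524   115   116   183 11047] [601.4 212.4]
white [   0  303   92   97 5477] [ 32.  347.8]
```

The pointer is within about 1° of the mark. Last check: is the scraper still on the mat, and are the slugs still in the tray?

```bash
python3 - <<'E'
from h import *
c=snap('top','t9'); hsv=cv2.cvtColor(c['img'],cv2.COLOR_RGB2HSV)
def comps(m,box,z,a0,a1):
    k=np.zeros_like(m); x0,y0,x1,y1=box; k[y0:y1,x0:x1]=m[y0:y1,x0:x1]; n,l,s,ce=cv2.connectedComponentsWithStats(k)
    for i in range(1,n):
        if a0<s[i,4]<a1: print(s[i],ray(c,*ce[i],z)[:2].round(3),inpan(ray(c,*ce[i],z)).round(3))
print('scraper');comps(cv2.inRange(hsv,np.array((5,150,185)),np.array((17,255,255))),(150,180,230,270),.056,40,999)
print('slugs');comps(cv2.inRange(hsv,np.array((0,0,0)),np.array((180,115,110))),(232,228,302,270),.008,10,99)
d=cv2.absdiff(load('top0')['img'],c['img']).max(2); 
for n,b in dict(driver=(360,278,425,300),tape=(452,167,485,197),mug=(155,155,200,188),battery=(175,272,206,300),handset=(303,106,342,131),adaptor=(374,202,386,213)).items(): print(n,(d[b[1]:b[3],b[0]:b[2]]>60).mean().round(3))
E
```

```text
scraper
[189 209   8  26 180] [0.481 0.348] [0.061 0.196]
slugs
[235 230  11   5  17] [0.448 0.224] [0.005 0.081]
[284 232   8   8  47] [0.441 0.074] [-0.031 -0.065]
[276 234   7   8  39] [0.434 0.1  ] [-0.033 -0.039]
[261 237   8   8  45] [0.426 0.144] [-0.032  0.006]
[250 240   7   7  41] [0.418 0.179] [-0.033  0.042]
driver 0.415
tape 0.068
mug 0.0
battery 0.0
handset 0.435
adaptor 0.712
```

The scraper was nudged to (0.481, 0.348), about 33 mm off the mat centre. That is inside the limit and its base is still fully on the mat. All four slugs are in the tray, and the robot is clear. Driver and adaptor differ from the first picture where the arm now blocks the view; they showed in place in the wrist views. Handing in.

```bash
python3 -c "
from h import *
print(hand_in())"
```

```text
the job is handed in; nothing more can be done
None
```

I handed the job in at about 35 s of the 192 s allowed, and no verdict came back: my last measurements put all four slugs in the tray, the scraper on the mat (33 mm off centre after being knocked once), the three caps within 1° of home and the pointer within about 1° of zero, but the driver, handset and adaptor were not confirmed in the last top picture, probably because the arm was in the way.

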